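# Refit the intake grille of a bench-top dust extractor

### The arm

A 6-joint arm with a two-finger parallel gripper is mounted at the origin on the work surface. World frame = base frame: x ahead of the robot, y to its left, z up, the work surface at z = 0. Lengths are in m, angles in degrees, forces in N, time in s.
With the tool pointing down it reaches from about 0.25 to 0.775 m from the base axis. Payload 4 kg.
Tool frame: the origin (TCP) lies midway between the tips of the shut fingers; the grasp point (between the pads) lies env.hold_point_z behind it (env.hold_point_z is the distance from the TCP to the grasp point, in m); z points along the fingers, y is the direction in which the jaws open and shut (so a half turn about z gives the same grasp; the last joint's range is limited). The gripper opens to 85 mm and grips with 20 to 120 N. Pads are 22 mm wide; open, the fingers measure 114 mm over their backs; the gripper's body (76 mm by 85 mm) begins 54 mm behind the grasp point. The pads swing forward as they close: fully open they stand 13 mm farther back than shut.
Start: joints at [59.295, 4.996, 78.535, -0, 96.463, -5.907], TCP at [0.231, 0.499, 0.231] pointing down, gripper open.
Joint ranges: [-177.83, 177.83], [-43.37, 116.18], [15.69, 146.23], [-61.86, 241.86], [9.47, 152.12], [-147.06, 147.06]. Speed limits (degrees/s): [159.86, 159.86, 180, 180, 180, 180].

### API

Orientations are given as [roll, pitch, yaw] about the fixed x, y, z axes, in that order (R = Rz(yaw) Ry(pitch) Rx(roll)).
In Python, from cell import telemetry, imaging, job, env gives the robot as it stands.
- The arm moves only by the tool step_arm, never from a script. Its argument "motion" is a list of rows, each a list of 7 numbers: the turn, a rotation vector about the tool's x, y, z in degrees, then the shift along the tool's x, y, z in m, then the opening in per cent of the stroke, from 0 (shut) to 100 (fully open). A call has 1 to 12 rows; each row shifts and turns the commanded pose from where the row before left it, along the tool's axes as they then stand; what a row does not reach is not made up. A row lasts 1/10 s, in which the tool goes at most 50 mm and 8.59 degrees, less where a joint would pass 70% of its speed; a pose out of reach is approached as far as the arm can. A call is refused whole if a number of a shift passes 0.05 or a number of a turn 8.59, either way. A call with a gripper value outside its range is refused whole. The fingers move at their own pace and stop on an object; "grip_force" is the grip in N (left out, the last holds). Time passes only in rows, so rows that do not move let the fingers close. It gives the time, the measured TCP pose, the force and the opening at its end, in the units of the state.
- telemetry.sense(): the state, without advancing time (a new reading comes with each control period).
- imaging.snapshot(name): name is "scene" or "top" or "wrist"; returns the picture (420x560x3 uint8, red, green, blue); there is no depth.
- imaging.camera_model(name): a dict with "vertical_fov" (degrees; the focal length in pixels is half the picture's height over the tangent of half this angle, whatever the lens; pixels are square), "cx", "cy" (the principal point, pixels), "position" and "orientation" of the camera in the world; the wrist camera has in their place "hand_eye" (4x4, takes a point from camera to tool coordinates, whose origin is the TCP and whose axes are the flange's). Camera axes: x right, y down, z forward; pixel columns grow to the right and rows downward; lengths in m; the calibration is good to about 2 mm. The wrist camera is an equidistant fisheye: a pixel r from the principal point sees the ray r / f radians off the axis. A picture is of the moment at which its call begins: read the wrist's pose just before it. camera_model takes no time and is no camera call.
- job.hand_in(): hands the job in, once; it reports no verdict.
The state is a dict: "time": time; "q": joint angles; "qd": joint speeds; "joint_efforts": joint torques, N m; "tcp_pos": TCP position; "tcp_rot": TCP orientation; "ft_force": force on the tool from outside, world axes, zero at the start; "wrist_torque": the same for the moment, N m; "finger_gap": finger opening in m.
Only numpy, scipy, OpenCV 4.12 (cv2) and the standard library are available. Lean on these libraries where they do the work, as an engineer would, in place of code of your own. Each camera call takes 0.05 s, during which the arm holds its last target. There are 200 camera calls.

### The job

Refit the slotted intake grille in the dust extractor. It is longer than the opening, so take it by its handle, tip it, tuck its low end right in under the flange on the robot's side, lower the other end past the opposite flange, lay it flat on the two ledges, and slide it that way until it bears against the stop bar under that flange; then let go. Ease it in by feel without forcing or dropping it, taking care not to shove the clamped stop, and leave the other things on the table where they are.

Things in the scene. Friction and masses are not known exactly. Their poses are not given: they have to be found in the camera images.
- grille_handle (a point): Centre of the handle of the loose grille, a slotted aluminium plate 228 (x) x 130 (y) x 8 mm, 0.3 to 0.65 kg, same either way round. Handle: steel strap 12 mm thick (x), 92 long (y), 20 tall, on two 12 mm posts (y = -40, +40), 30 mm clear of the plate. The point is 48 mm above the grille's underside, 114 mm from each end; axes: x along the length, z out of the top (handle side).
- grille_end_a (a point): Middle of the grille's end face at its -x end, half-way through the 8 mm thickness (same axes as grille_handle).
- grille_end_b (a point): Middle of the grille's end face at its +x end, half-way through the 8 mm thickness (same axes as grille_handle).
- unit: Fixed dust extractor: grey open-topped steel box 264 x 148 x 154 mm tall, with a 120 mm tall fan housing on its +x end. Origin on the table under the opening; x along the box, away from the robot (within 0.25 rad). Inside faces: end wall on the robot's side x = -126 mm, side walls y = -70 and +70, fan-end wall x = +130. With the grille flat on the ledges its handle centre is at z = 148. All rigid.
- near_flange (a point): Middle of the inner edge (top face) of the inward flange at the robot's end of the box: unit x = -98 mm, 4 mm thick, underside z = 150, covering a pocket 28 mm deep to the end wall. The opening between the flanges is 200 mm. Only with the tipped grille's low end right in against this end wall does its other end pass down by the far flange, with under 5 mm to spare.
- far_flange (a point): Middle of the inner edge (top face) of the flange at the fan end: unit x = +102 mm, 4 mm thick, underside z = 150 mm. Hidden under it, across the box, hangs a steel stop bar (z = 101 to 149) clamped in slots: its face is somewhere from unit x = +106 to +126 mm, not reported, so it must be felt. From against the near end wall the flat grille slides 4 to 24 mm toward +x to bear on it.
- near_ledge (a point): Middle of the inner edge, on top, of the ledge under the near flange: height z = 100 mm, it runs across the box from unit x = -126 to -88 mm; axes as the unit's.
- far_ledge (a point): Middle of the inner edge, on top, of the ledge under the far flange: height z = 100 mm, it runs across the box from unit x = +90 to +130 mm; axes as the unit's.
- tray: Bystander: loose grey parts tray 200 x 140 x 45 mm with two compartments; origin under its centre.
- jar: Bystander: white jar, diameter 64 mm, 85 mm tall; origin under its centre.
- sander: Bystander: cork hand-sanding block with a wooden grip, 110 x 65 x 42 mm; origin under its centre.

How it is judged:
By the outcome, as a careful person would: the job done as asked, in the order asked, and still so for the second after the job is handed in, with the robot touching nothing.
It also fails if it takes over 72 s, if anything falls off the work surface, if the arm or the gripper's body presses on something with over 40 N, if the wrist force passes 120 N, or if a joint passes its speed limit or range.

## Working session

There is one attempt and no reset: what is moved stays moved. The work goes in short steps, Python scripts to look and compute and a tool call to move; the robot and the scene stay as the last step left them, time stands still between calls to the robot, and variables do not carry over. Pictures are saved under pics/ and viewed, about 8 in all and at most 12, crops included, and the job is handed in when it is done.

Besides the shell and the picture viewer there is one more tool, called by a JSON object that holds its "method" and its "body". step_arm: Moves the arm, as the interface text tells. Its arguments: {"type":"object","properties":{"motion":{"type":"array","items":{"type":"array","items":{"type":"number"}}},"grip_force":{"type":"number"}},"required":["motion"]}

```bash
ls; mkdir -p pics; python3 - <<'E'
from cell import telemetry, imaging, job, env
import cv2
print(telemetry.sense()); print(env.hold_point_z, [a for a in dir(env) if a[0]!='_'])
for n in("scene","top"):
    im=imaging.snapshot(n); cv2.imwrite(f"pics/{n}0.png",cv2.resize(im[:,:,::-1],(800,600),interpolation=cv2.INTER_CUBIC)); print(n,imaging.camera_model(n))
print(imaging.camera_model("wrist"))
E
```

```text
pics
{'time': 0.0, 'q': array([ 5.92961188e+01,  5.04031881e+00,  7.86261001e+01,  2.71156010e-03,
        9.64596539e+01, -5.90700853e+00]), 'qd': array([-0.12238677,  0.03178788,  0.02917951,  0.06650837,  0.03177536,
        0.00846534]), 'joint_efforts': array([-5.17839162e-04, -3.51883471e+01, -3.13263524e+01, -3.28438437e-04,
        1.11208280e-02, -2.04603941e-05]), 'tcp_pos': array([0.23041137, 0.49887674, 0.23011555]), 'tcp_rot': array([-1.79874874e+02, -1.56553691e-02,  1.55203412e+02]), 'ft_force': array([-0.30856282,  0.52428743,  1.41454955]), 'wrist_torque': array([-0.05203959,  0.0120709 ,  0.02823895]), 'finger_gap': 0.08533407965241945}
0.0187 ['PlanningError', 'hold_point_z']
scene {'vertical_fov': 42.197725969057906, 'cx': 282.83800701035705, 'cy': 214.6444561850867, 'position': array([ 1.59371052, -0.43049722,  1.07428201]), 'orientation': array([-129.42201984,   -1.18049676,   68.93897638])}
top {'vertical_fov': 48.2066518832509, 'cx': 281.34854948221863, 'cy': 211.2443859755135, 'position': array([0.40062382, 0.00746035, 1.21115157]), 'orientation': array([-1.72574304e+02,  3.58838203e-02, -8.96014984e+01])}
{'vertical_fov': 65.70646984690485, 'cx': 280.58786070059364, 'cy': 209.35447461971006, 'hand_eye': array([[ 1.11823993e-04, -9.59931705e-01, -2.80234025e-01,
         6.98794423e-02],
       [ 9.99999244e-01, -2.35830357e-04,  1.20686610e-03,
        -3.04056379e-05],
       [-1.22459672e-03, -2.80233948e-01,  9.59930953e-01,
        -1.44062494e-01],
       [ 0.00000000e+00,  0.00000000e+00,  0.00000000e+00,
         1.00000000e+00]])}
```

View pics/scene0.png

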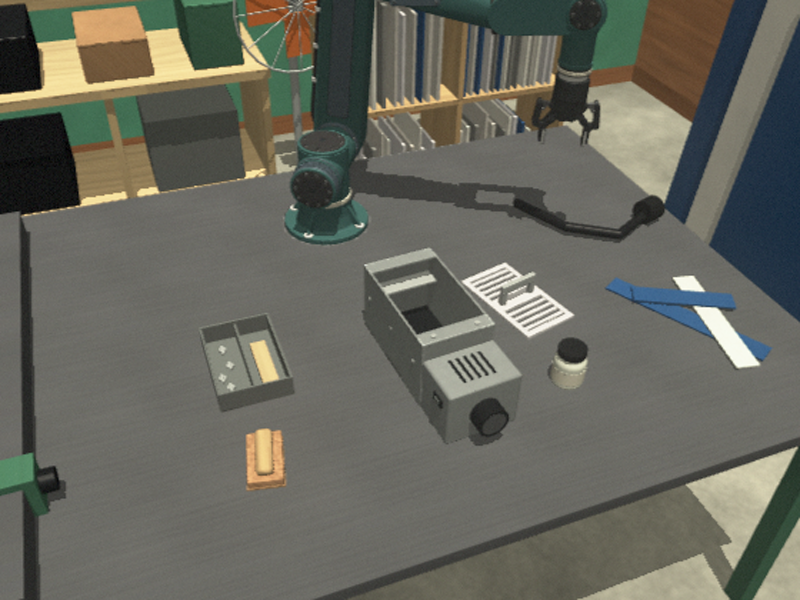

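View pics/top0.png

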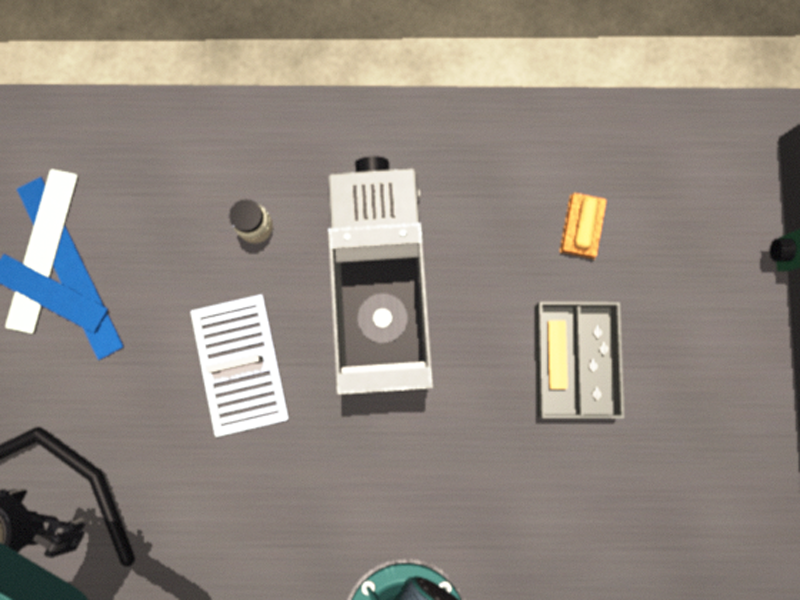

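The scene shows the unit centred near (430,330), with the grille lying flat to its left (robot's +y). In the top view, the grille corners are about (191,310), (263,295), (287,420) and (215,435), and the opening runs from row ~247 to ~365. Next I'll enlarge this area.

```bash
cat > h.py <<'E'
import numpy as np, cv2
from scipy.spatial.transform import Rotation as R
from cell import telemetry, imaging
def ray(n,u,v,pose=None):
    m=imaging.camera_model(n); f=210/np.tan(np.radians(m["vertical_fov"])/2)
    a=np.array([u-m["cx"],v-m["cy"]])
    if n=="wrist":
        r=np.hypot(*a); th=r/f; d=np.array([*(a/r*np.sin(th)),np.cos(th)])
        T=np.eye(4);T[:3,:3]=R.from_euler("xyz",pose[1],degrees=True).as_matrix();T[:3,3]=pose[0]
        T=T@m["hand_eye"]; return T[:3,3],T[:3,:3]@d
    d=np.array([*a/f,1.]); return m["position"],R.from_euler("xyz",m["orientation"],degrees=True).as_matrix()@d
def atz(n,u,v,z,pose=None):
    p,d=ray(n,u,v,pose); return p+d*(z-p[2])/d[2]
def proj(n,P,pose=None):
    m=imaging.camera_model(n); f=210/np.tan(np.radians(m["vertical_fov"])/2); P=np.atleast_2d(P)
    if n=="wrist":
        T=np.eye(4);T[:3,:3]=R.from_euler("xyz",pose[1],degrees=True).as_matrix();T[:3,3]=pose[0];T=T@m["hand_eye"]
        c=(P-T[:3,3])@T[:3,:3]; r=np.hypot(c[:,0],c[:,1]); th=np.arctan2(r,c[:,2]); return c[:,:2]/r[:,None]*th[:,None]*f+[m["cx"],m["cy"]]
    c=(P-m["position"])@R.from_euler("xyz",m["orientation"],degrees=True).as_matrix()
    return c[:,:2]/c[:,2:]*f+[m["cx"],m["cy"]]
def pose():
    s=telemetry.sense(); return s["tcp_pos"],s["tcp_rot"]
E
python3 - <<'E'
from h import *
im=imaging.snapshot("top")[110:320,125:325,::-1]
cv2.imwrite("pics/t1.png",cv2.resize(im,(570,598),interpolation=cv2.INTER_CUBIC))
E
```

```text
(no output)
```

View pics/t1.png

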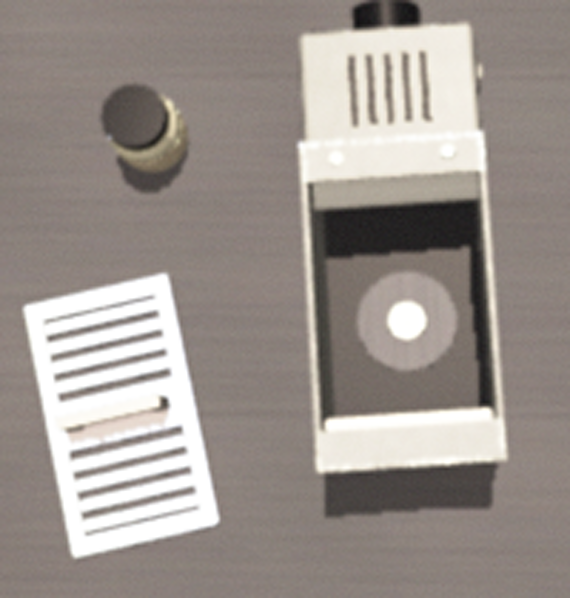

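```bash
cat > fit.py <<'E'
from h import *
from scipy.optimize import least_squares
def fit(obs,z0):  # obs list (cam,uv,localP)
    def res(p):
        c,s=np.cos(p[2]),np.sin(p[2])
        r=[]
        for n,uv,L in obs:
            P=[p[0]+c*L[0]-s*L[1],p[1]+s*L[0]+c*L[1],L[2]]
            r+=list(proj(n,P)[0]-uv)
        return r
    o=least_squares(res,z0); return o.x,np.round(o.fun.reshape(-1,2),1)
E
python3 - <<'E'
from fit import *
c=lambda x,y:np.array([x/2.85+125,y/2.848+110])
g=[("top",c(24,308),(.114,.065,.008)),("top",c(167,273),(.114,-.065,.008)),("top",c(218,522),(-.114,-.065,.008)),("top",c(75,557),(-.114,.065,.008))]
print(fit(g,[.4,.2,.2]))
u=[("top",c(318,472),(-.13,.074,.154)),("top",c(507,461),(-.13,-.074,.154)),("top",c(483,131),(.134,-.074,.154)),("top",c(299,143),(.134,.074,.154))]
x,r=fit(u,[.5,0,0]);print(x,r)
e=lambda X,Y,Z:np.round((proj("top",[x[0]+np.cos(x[2])*X-np.sin(x[2])*Y,x[1]+np.sin(x[2])*X+np.cos(x[2])*Y,Z])[0]-[125,110])*2.85)
for P in[(.102,.07,.154),(.102,-.07,.154),(-.098,.07,.154),(-.098,-.07,.154),(-.088,.07,.1),(-.088,-.07,.1)]:print(P,e(*P))
im=imaging.snapshot("scene")[165:320,245:415,::-1]
cv2.imwrite("pics/s1.png",cv2.resize(im,None,fx=3.8,fy=3.8,interpolation=cv2.INTER_CUBIC))
E
```

```text
(array([0.44223491, 0.29958398, 0.24157232]), array([[ 0.4, -0.2],
       [-0.5,  0.5],
       [ 0.2, -0.1],
       [-0.1, -0.2]]))
[0.52748536 0.04386281 0.07416115] [[-0.   0.1]
 [-0.2 -0.5]
 [-0.1  0.2]
 [ 0.4  0.2]]
(0.102, 0.07, 0.154) [307. 182.]
(0.102, -0.07, 0.154) [480. 171.]
(-0.098, 0.07, 0.154) [321. 431.]
(-0.098, -0.07, 0.154) [498. 419.]
(-0.088, 0.07, 0.1) [326. 421.]
(-0.088, -0.07, 0.1) [495. 409.]
```

View pics/s1.png

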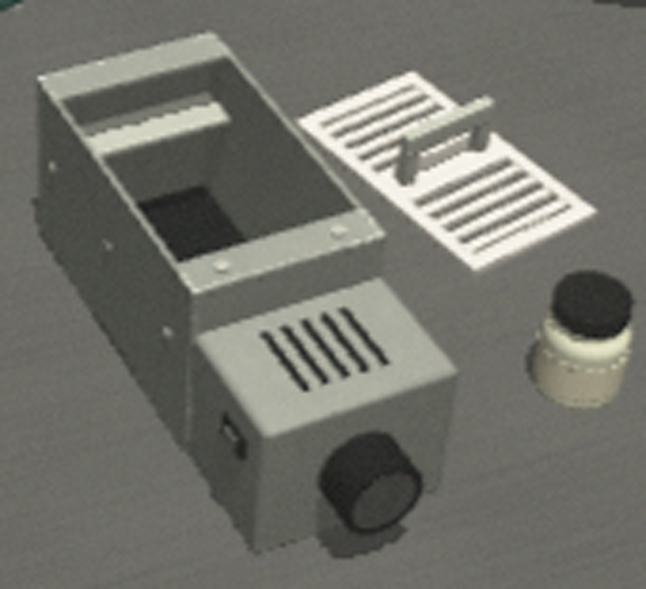

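Enlarged views: the unit's top corners in the scene crop are (40,77), (213,34), (385,236) and (190,290). The grille's are (417,72), (298,121), (596,211) and (474,268). The top-view fit predicts the flange edges where they appear. I'll fit both views together.

```bash
cat >> h.py <<'E'
def plan(tgt_p,tgt_R,n):
    """one tool-frame straight move split in n equal rows: total turn rotvec deg (tool), per-row turn & world shift as tool shifts"""
    s=telemetry.sense(); R0=R.from_euler("xyz",s["tcp_rot"],degrees=True)
    rv=(R0.inv()*tgt_R).as_rotvec(degrees=True); d=R0.inv().apply(tgt_p-s["tcp_pos"])
    print("pos",s["tcp_pos"].round(4),"rot",s["tcp_rot"].round(2),"t",s["time"]); print("total turn(tool)",rv.round(2),"shift(tool, start axes)",d.round(4))
    dw=(np.array(tgt_p)-s["tcp_pos"])/n
    for i in range(n):
        Ri=R0*R.from_rotvec(rv*i/n,degrees=True); print([*(rv/n).round(2),*Ri.inv().apply(dw).round(4)])
E
python3 - <<'E'
from fit import *
c=lambda x,y:np.array([x/2.85+125,y/2.848+110])
d=lambda x,y:np.array([x/3.8+245,y/3.8+165])
g=[("top",c(24,308),(.114,.065,.008)),("top",c(167,273),(.114,-.065,.008)),("top",c(218,522),(-.114,-.065,.008)),("top",c(75,557),(-.114,.065,.008))]
u=[("top",c(318,472),(-.13,.074,.154)),("top",c(507,461),(-.13,-.074,.154)),("top",c(483,131),(.134,-.074,.154)),("top",c(299,143),(.134,.074,.154))]
us=[("scene",d(40,77),(-.13,-.074,.154)),("scene",d(213,34),(-.13,.074,.154)),("scene",d(385,236),(.134,.074,.154)),("scene",d(190,290),(.134,-.074,.154))]
gs=[("scene",d(417,72),(-.114,.065,.008)),("scene",d(298,121),(-.114,-.065,.008)),("scene",d(596,211),(.114,.065,.008)),("scene",d(474,268),(.114,-.065,.008))]
for o in(gs,g+gs,us,u+us):
    x,r=fit(o,[.45,.1,.2]);print(x,r.tolist())
    if o is not gs and o is not us and len(o)==8 and x[1]>.2:
        G=x
plan(np.array([G[0],G[1],.12]),R.from_euler("xyz",[180,0,90+np.degrees(G[2])],degrees=True),10)
E
```

```text
[0.44465084 0.30141392 0.22286857] [[-0.3, -0.3], [-0.1, -0.5], [0.2, 0.3], [0.1, 0.4]]
[0.44304177 0.30041546 0.23598835] [[0.3, -0.7], [-0.5, 0.3], [-0.3, -0.2], [-0.7, -0.6], [-1.3, -0.5], [-0.8, -0.5], [-0.2, -0.3], [0.1, 0.2]]
[0.52931002 0.04474936 0.06323557] [[-0.6, -0.4], [0.5, -0.8], [0.0, -0.1], [0.1, 0.9]]
[0.52800636 0.0442906  0.07053468] [[-0.4, -0.2], [-0.6, -0.6], [-0.1, 0.1], [0.4, -0.1], [-1.1, -0.4], [-0.2, -1.0], [-0.1, -0.6], [0.2, 0.7]]
pos [0.2305 0.499  0.2306] rot [-1.7992e+02 -1.0000e-02  1.5520e+02] t 0.2
total turn(tool) [-8.000e-02  3.000e-02  5.168e+01] shift(tool, start axes) [-0.2762 -0.091   0.1107]
[np.float64(-0.01), np.float64(0.0), np.float64(5.17), np.float64(-0.0276), np.float64(-0.0091), np.float64(0.0111)]
[np.float64(-0.01), np.float64(0.0), np.float64(5.17), np.float64(-0.0283), np.float64(-0.0066), np.float64(0.0111)]
[np.float64(-0.01), np.float64(0.0), np.float64(5.17), np.float64(-0.0288), np.float64(-0.004), np.float64(0.0111)]
[np.float64(-0.01), np.float64(0.0), np.float64(5.17), np.float64(-0.0291), np.float64(-0.0014), np.float64(0.0111)]
[np.float64(-0.01), np.float64(0.0), np.float64(5.17), np.float64(-0.0291), np.float64(0.0012), np.float64(0.0111)]
[np.float64(-0.01), np.float64(0.0), np.float64(5.17), np.float64(-0.0288), np.float64(0.0038), np.float64(0.0111)]
[np.float64(-0.01), np.float64(0.0), np.float64(5.17), np.float64(-0.0284), np.float64(0.0064), np.float64(0.0111)]
[np.float64(-0.01), np.float64(0.0), np.float64(5.17), np.float64(-0.0277), np.float64(0.009), np.float64(0.0111)]
[np.float64(-0.01), np.float64(0.0), np.float64(5.17), np.float64(-0.0268), np.float64(0.0114), np.float64(0.0111)]
[np.float64(-0.01), np.float64(0.0), np.float64(5.17), np.float64(-0.0256), np.float64(0.0138), np.float64(0.0111)]
```

{"method": "step_arm", "body": {"motion": [[0, 0, 5.17, -0.0276, -0.0091, 0.011, 100], [0, 0, 5.17, -0.0283, -0.0066, 0.011, 100], [0, 0, 5.17, -0.0288, -0.004, 0.011, 100], [0, 0, 5.17, -0.0291, -0.0014, 0.011, 100], [0, 0, 5.17, -0.0291, 0.0012, 0.011, 100], [0, 0, 5.17, -0.0288, 0.0038, 0.011, 100], [0, 0, 5.17, -0.0284, 0.0064, 0.011, 100], [0, 0, 5.17, -0.0277, 0.009, 0.011, 100], [0, 0, 5.17, -0.0268, 0.0114, 0.011, 100], [0, 0, 5.17, -0.0256, 0.0138, 0.011, 100], [0, 0, 0, 0, 0, 0, 100], [0, 0, 0, 0, 0, 0, 100]]}}

```text
time: 1.4
tcp_pos: [0.4431, 0.3002, 0.1208]
tcp_rot: [-179.9, -0.0, 103.5]
ft_force: [0.7, -0.0, 0.4]
finger_gap: 0.0855
```

```bash
python3 - <<'E'
from h import *
p=pose(); im=imaging.snapshot("wrist")[:,:,::-1].copy(); print(p)
c,s=np.cos(.24),np.sin(.24)
for X,Y,Z in[(.114,.065,.008),(.114,-.065,.008),(-.114,.065,.008),(-.114,-.065,.008),(.006,.046,.058),(.006,-.046,.058),(-.006,.046,.058),(-.006,-.046,.058)]:
    q=proj("wrist",[.443+c*X-s*Y,.3004+s*X+c*Y,Z],p)[0]; print(X,Y,(q*1.4286).round())
cv2.imwrite("pics/w1.png",cv2.resize(im,(800,600),interpolation=cv2.INTER_CUBIC))
E
```

```text
(array([0.44310213, 0.30019994, 0.12075965]), array([-1.79912643e+02, -1.42460119e-02,  1.03466660e+02]))
0.114 0.065 [595. 183.]
0.114 -0.065 [575. 388.]
-0.114 0.065 [203. 185.]
-0.114 -0.065 [225. 389.]
0.006 0.046 [411. 222.]
0.006 -0.046 [411. 405.]
-0.006 0.046 [384. 222.]
-0.006 -0.046 [387. 405.]
```

View pics/w1.png

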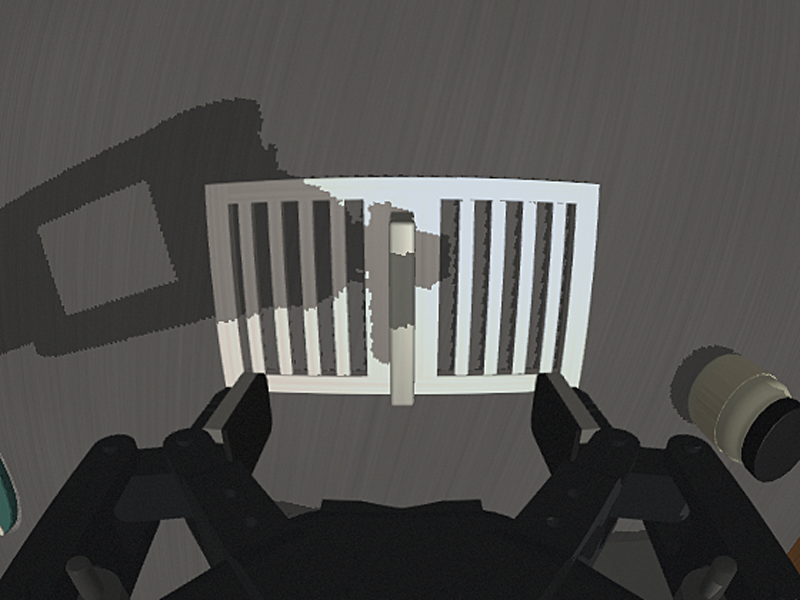

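The strap spans u 390–413 against a predicted 387–411, with yaw and y matching. That puts the handle about 1.5 mm towards tool +y. I'll descend and grasp.

{"method": "step_arm", "body": {"motion": [[0, 0, 0, 0, 0.0015, 0.02, 100], [0, 0, 0, 0, 0, 0.025, 100], [0, 0, 0, 0, 0, 0.02, 100], [0, 0, 0, 0, 0, 0.015, 100], [0, 0, 0, 0, 0, 0.0125, 100], [0, 0, 0, 0, 0, 0, 100], [0, 0, 0, 0, 0, 0, 60], [0, 0, 0, 0, 0, 0, 20], [0, 0, 0, 0, 0, 0, 0], [0, 0, 0, 0, 0, 0, 0], [0, 0, 0, 0, 0, 0, 0], [0, 0, 0, 0, 0, 0, 0]], "grip_force": 70}}

```text
time: 2.65
tcp_pos: [0.4448, 0.3011, 0.0295]
tcp_rot: [180.0, -0.0, 103.5]
ft_force: [-0.9, -0.9, 3.1]
finger_gap: 0.0107
```

{"method": "step_arm", "body": {"motion": [[0, 0, 0, 0, 0, 0, 0], [0, 0, 0, 0, 0, -0.003, 0], [0, 0, 0, 0, 0, -0.01, 0], [0, 0, 0, 0, 0, -0.02, 0], [0, 0, 0, 0, 0, -0.03, 0], [0, 0, 0, 0, 0, -0.03, 0], [0, 0, 0, 0, 0, -0.03, 0], [0, 0, 0, 0, 0, -0.03, 0], [0, 0, 0, 0, 0, -0.03, 0], [0, 0, 0, 0, 0, -0.02, 0], [0, 0, 0, 0, 0, -0.01, 0], [0, 0, 0, 0, 0, 0, 0]]}}

```text
time: 3.85
tcp_pos: [0.4452, 0.3012, 0.2434]
tcp_rot: [179.8, -0.0, 103.5]
ft_force: [0.7, 0.6, -3.3]
finger_gap: 0.011
```

```bash
cat >> h.py <<'E'
U=[.528,.0443,.0725]
def target(px,pz,th,y=0,U=U):
    """TCP pose for near-bottom corner at unit (px,y,pz), tilt th deg"""
    t=np.radians(th); e=np.array([np.cos(t),0,np.sin(t)]); n=np.array([-np.sin(t),0,np.cos(t)])
    h=np.array([px,y,pz])+.114*e+(.048-.0185)*n
    Ru=R.from_euler("z",U[2]); Rt=Ru*R.from_euler("y",-t)*R.from_euler("xyz",[180,0,90],degrees=True)
    return Ru.apply(h)+[U[0],U[1],0],Rt
def where(U=U,q=True):
    s=telemetry.sense(); Rt=R.from_euler("xyz",s["tcp_rot"],degrees=True); Ru=R.from_euler("z",U[2])
    p=s["tcp_pos"]+Rt.apply([0,-.114,.0295]); u=Ru.inv().apply(p-[U[0],U[1],0]); far=Ru.inv().apply(p+Rt.apply([0,.228,0])-[U[0],U[1],0])
    D=(Ru.inv()*Rt).apply([0,1,0])
    print("t",s["time"],"P0",(u*1e3).round(1),"far",(far*1e3).round(1),"tilt",np.degrees(np.arcsin(D[2])).round(2),"yaw",np.degrees(np.arctan2(D[1],D[0])).round(2),"F",Ru.inv().apply(s["ft_force"]).round(1),"M",s["wrist_torque"].round(2),"gap",s["finger_gap"].round(4))
E
python3 - <<'E'
from h import *
where(); plan(*target(-.088,.185,20),11)
E
```

```text
Traceback (most recent call last):
  File "h.py", line 42, in where
    print("t",s["time"],"P0",(u*1e3).round(1),"far",(far*1e3).round(1),"tilt",np.degrees(np.arcsin(D[2])).round(2),"yaw",np.degrees(np.arctan2(D[1],D[0])).round(2),"F",Ru.inv().apply(s["ft_force"]).round(1),"M",s["wrist_torque"].round(2),"gap",s["finger_gap"].round(4))
                                                                                                                                                                                                                                                    ^^^^^^^^^^^^^^^^^^^^^
AttributeError: 'float' object has no attribute 'round'
```

```bash
sed -i 's/s\["finger_gap"\].round(4)/round(s["finger_gap"],4)/; s/\*(rv\/n).round(2),\*Ri.inv().apply(dw).round(4)/*(rv\/n).round(2).tolist(),*Ri.inv().apply(dw).round(4).tolist()/' h.py
python3 - <<'E'
from h import *
where(); plan(*target(-.088,.185,20),11)
E
```

```text
t 3.85 P0 [-176.4  243.7  213.5] far [ 48.6 280.8 214.2] tilt 0.17 yaw 9.35 F [ 0.7  0.5 -3.3] M [ 0.01 -0.02 -0.01] gap 0.011
pos [0.4452 0.3012 0.2434] rot [ 1.7983e+02 -4.0000e-02  1.0350e+02] t 3.85
total turn(tool) [-19.79  -1.69   9.24] shift(tool, start axes) [-0.2706  0.0295 -0.0085]
[-1.8, -0.15, 0.84, -0.0246, 0.0027, -0.0008]
[-1.8, -0.15, 0.84, -0.0246, 0.0031, -0.0006]
[-1.8, -0.15, 0.84, -0.0245, 0.0034, -0.0004]
[-1.8, -0.15, 0.84, -0.0245, 0.0038, -0.0003]
[-1.8, -0.15, 0.84, -0.0244, 0.0042, -0.0001]
[-1.8, -0.15, 0.84, -0.0243, 0.0045, 0.0001]
[-1.8, -0.15, 0.84, -0.0243, 0.0049, 0.0003]
[-1.8, -0.15, 0.84, -0.0242, 0.0052, 0.0006]
[-1.8, -0.15, 0.84, -0.0241, 0.0056, 0.0008]
[-1.8, -0.15, 0.84, -0.024, 0.0059, 0.001]
[-1.8, -0.15, 0.84, -0.0239, 0.0062, 0.0013]
```

{"method": "step_arm", "body": {"motion": [[-1.8, -0.15, 0.84, -0.0246, 0.0027, -0.0008, 0], [-1.8, -0.15, 0.84, -0.0246, 0.0031, -0.0006, 0], [-1.8, -0.15, 0.84, -0.0245, 0.0034, -0.0004, 0], [-1.8, -0.15, 0.84, -0.0245, 0.0038, -0.0003, 0], [-1.8, -0.15, 0.84, -0.0244, 0.0042, -0.0001, 0], [-1.8, -0.15, 0.84, -0.0243, 0.0045, 0.0001, 0], [-1.8, -0.15, 0.84, -0.0243, 0.0049, 0.0003, 0], [-1.8, -0.15, 0.84, -0.0242, 0.0052, 0.0006, 0], [-1.8, -0.15, 0.84, -0.0241, 0.0056, 0.0008, 0], [-1.8, -0.15, 0.84, -0.024, 0.0059, 0.001, 0], [-1.8, -0.15, 0.84, -0.0239, 0.0062, 0.0013, 0], [0, 0, 0, 0, 0, 0, 0]]}}

```text
time: 5.05
tcp_pos: [0.5354, 0.0421, 0.247]
tcp_rot: [160.5, 0.1, 93.9]
ft_force: [0.1, 0.0, -3.6]
finger_gap: 0.0108
```

```bash
python3 - <<'E'
from h import *
where(); p=pose(); im=imaging.snapshot("wrist")[:,:,::-1]
cv2.imwrite("pics/w2.png",cv2.resize(im,(800,600),interpolation=cv2.INTER_CUBIC))
Ru=R.from_euler("z",U[2])
for P in[(-.13,.074,.154),(-.098,.07,.154),(.102,.07,.154),(.134,.074,.154),(-.13,-.074,.154),(.134,-.074,.154),(.102,-.07,.154)]:
    print(P,(proj("wrist",Ru.apply(P)+[U[0],U[1],0],p)[0]*1.4286).round())
Rt=R.from_euler("xyz",p[1],degrees=True)
for y in(-.114,.114):
  for x in(.065,-.065): print("g",y,x,(proj("wrist",p[0]+Rt.apply([x,y,.0215]),p)[0]*1.4286).round())
for y in(-.006,.006):print("strap",y,(proj("wrist",p[0]+Rt.apply([.046,y,-.0285]),p)[0]*1.4286).round())
plan(*target(-.088,.185,20),1)
plan(*target(-.088,.118,20),4)
E
```

```text
t 5.05 P0 [-90.4  -2.4 181.1] far [124.5  -3.2 257.3] tilt 19.54 yaw -0.19 F [ 0.1  0.  -3.6] M [-0.02  0.34  0.05] gap 0.0108
(-0.13, 0.074, 0.154) [ 62. 180.]
(-0.098, 0.07, 0.154) [121. 180.]
(0.102, 0.07, 0.154) [500. 165.]
(0.134, 0.074, 0.154) [545. 161.]
(-0.13, -0.074, 0.154) [114. 450.]
(0.134, -0.074, 0.154) [529. 386.]
(0.102, -0.07, 0.154) [489. 390.]
g -0.114 0.065 [114. 198.]
g -0.114 -0.065 [164. 471.]
g 0.114 0.065 [681. 197.]
g 0.114 -0.065 [632. 471.]
strap -0.006 [371. 265.]
strap 0.006 [418. 265.]
pos [0.5353 0.0436 0.2473] rot [ 1.6047e+02 -1.0000e-02  9.4020e+01] t 5.1
total turn(tool) [-0.47  0.04 -0.13] shift(tool, start axes) [ 0.0013  0.0032 -0.0035]
[-0.47, 0.04, -0.13, 0.0013, 0.0032, -0.0035]
pos [0.5353 0.0436 0.2473] rot [ 1.6047e+02 -1.0000e-02  9.4020e+01] t 5.1
total turn(tool) [-0.47  0.04 -0.13] shift(tool, start axes) [ 0.0013 -0.0192  0.0596]
[-0.12, 0.01, -0.03, 0.0003, -0.0048, 0.0149]
[-0.12, 0.01, -0.03, 0.0003, -0.0048, 0.0149]
[-0.12, 0.01, -0.03, 0.0003, -0.0049, 0.0149]
[-0.12, 0.01, -0.03, 0.0003, -0.0049, 0.0149]
```

View pics/w2.png

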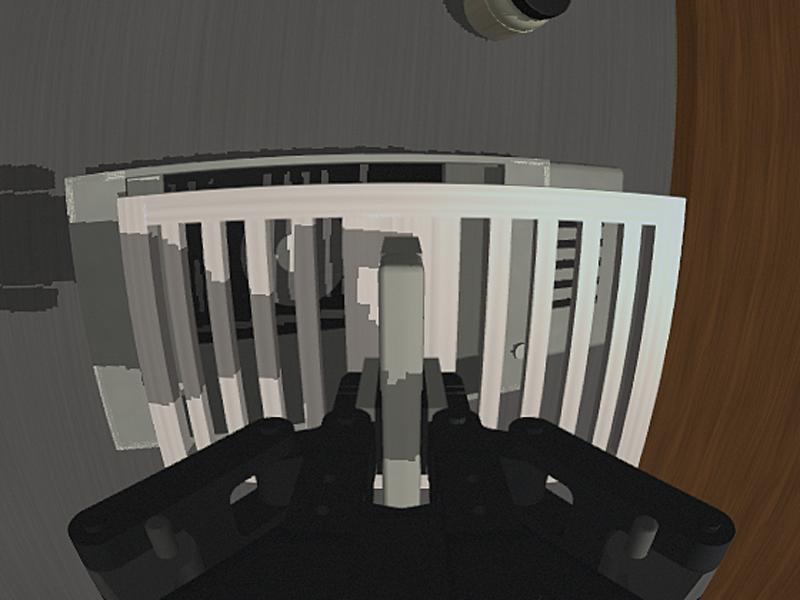

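The unit's edges and the held grille both appear about 4–5 px right of prediction. That is a wrist-camera bias, so the unit pose stands. Alignment is good, so I'll lower the low end into the opening.

{"method": "step_arm", "body": {"motion": [[-0.06, 0, -0.02, 0.0002, -0.0022, 0.0075, 0], [-0.06, 0, -0.02, 0.0002, -0.0022, 0.0075, 0], [-0.06, 0, -0.02, 0.0002, -0.0022, 0.0075, 0], [-0.06, 0, -0.02, 0.0002, -0.0022, 0.0075, 0], [-0.06, 0, -0.02, 0.0002, -0.0022, 0.0075, 0], [-0.06, 0, -0.02, 0.0002, -0.0022, 0.0075, 0], [-0.06, 0, -0.02, 0.0002, -0.0022, 0.0075, 0], [-0.06, 0, -0.02, 0.0002, -0.0022, 0.0075, 0], [0, 0, 0, 0, 0, 0, 0], [0, 0, 0, 0, 0, 0, 0]]}}

```text
time: 6.1
tcp_pos: [0.5405, 0.0466, 0.1878]
tcp_rot: [159.7, 0.1, 94.3]
ft_force: [-0.8, 0.5, -3.5]
finger_gap: 0.0108
```

```bash
python3 - <<'E'
from h import *
where(); plan(*target(-.115,.115,20),6)
E
```

```text
t 6.1 P0 [-84.    1.  120.5] far [129.8   1.7 199.7] tilt 20.32 yaw 0.19 F [-0.7  0.6 -3.5] M [-0.07  0.32 -0.01] gap 0.0108
pos [0.5405 0.0466 0.1878] rot [1.5968e+02 8.0000e-02 9.4310e+01] t 6.1
total turn(tool) [0.32 0.02 0.18] shift(tool, start axes) [-0.0013 -0.0308 -0.005 ]
[0.05, 0.0, 0.03, -0.0002, -0.0051, -0.0008]
[0.05, 0.0, 0.03, -0.0002, -0.0051, -0.0008]
[0.05, 0.0, 0.03, -0.0002, -0.0051, -0.0008]
[0.05, 0.0, 0.03, -0.0002, -0.0051, -0.0008]
[0.05, 0.0, 0.03, -0.0002, -0.0051, -0.0008]
[0.05, 0.0, 0.03, -0.0002, -0.0051, -0.0008]
```

{"method": "step_arm", "body": {"motion": [[0, 0, 0.03, -0.0002, -0.0051, -0.0008, 0], [0, 0, 0.03, -0.0002, -0.0051, -0.0008, 0], [0, 0, 0.03, -0.0002, -0.0051, -0.0008, 0], [0, 0, 0.03, -0.0002, -0.0051, -0.0008, 0], [0, 0, 0.03, -0.0002, -0.0051, -0.0008, 0], [0, 0, 0.03, -0.0002, -0.0051, -0.0008, 0], [0, 0, 0, 0, 0, 0, 0], [0, 0, 0, 0, 0, 0, 0]]}}

```text
time: 6.9
tcp_pos: [0.5103, 0.0431, 0.1819]
tcp_rot: [159.6, 0.0, 94.1]
ft_force: [0.4, -0.2, -3.1]
finger_gap: 0.0112
```

```bash
python3 - <<'E'
from h import *
for i in range(3): where()
E
```

```text
t 6.9 P0 [-1.143e+02  1.000e-01  1.146e+02] far [9.940e+01 1.000e-01 1.939e+02] tilt 20.36 yaw -0.0 F [ 0.4 -0.2 -3.1] M [ 0.01  0.45 -0.07] gap 0.0112
t 6.9 P0 [-1.143e+02  1.000e-01  1.146e+02] far [9.940e+01 1.000e-01 1.939e+02] tilt 20.36 yaw -0.0 F [ 0.4 -0.2 -3.1] M [ 0.01  0.45 -0.07] gap 0.0112
t 6.9 P0 [-1.143e+02  1.000e-01  1.146e+02] far [9.940e+01 1.000e-01 1.939e+02] tilt 20.36 yaw -0.0 F [ 0.4 -0.2 -3.1] M [ 0.01  0.45 -0.07] gap 0.0112
```

{"method": "step_arm", "body": {"motion": [[0, 0, 0, 0, -0.0009, -0.0003, 0], [0, 0, 0, 0, -0.0009, -0.0004, 0], [0, 0, 0, 0, -0.0009, -0.0003, 0], [0, 0, 0, 0, -0.0009, -0.0004, 0], [0, 0, 0, 0, -0.0009, -0.0003, 0], [0, 0, 0, 0, -0.0009, -0.0004, 0], [0, 0, 0, 0, -0.0009, -0.0003, 0], [0, 0, 0, 0, 0, 0, 0], [0, 0, 0, 0, 0, 0, 0]]}}

```text
time: 7.8
tcp_pos: [0.5036, 0.0427, 0.1819]
tcp_rot: [159.7, 0.0, 94.1]
ft_force: [0.6, -0.3, -3.1]
finger_gap: 0.0111
```

{"method": "step_arm", "body": {"motion": [[0, 0, 0, 0, -0.0009, -0.0003, 0], [0, 0, 0, 0, 0, 0, 0], [0, 0, 0, 0, 0, 0, 0]]}}

```text
time: 8.1
tcp_pos: [0.5027, 0.0426, 0.1818]
tcp_rot: [159.7, 0.0, 94.1]
ft_force: [-0.3, -0.3, -2.5]
finger_gap: 0.0105
```

{"method": "step_arm", "body": {"motion": [[0, 0, 0, 0, -0.0009, -0.0003, 0], [0, 0, 0, 0, 0, 0, 0], [0, 0, 0, 0, 0, 0, 0]]}}

```text
time: 8.4
tcp_pos: [0.502, 0.0426, 0.1821]
tcp_rot: [159.6, 0.0, 94.1]
ft_force: [0.4, 0.7, -2.7]
finger_gap: 0.0106
```

{"method": "step_arm", "body": {"motion": [[0, 0, 0, 0, -0.0009, -0.0003, 0], [0, 0, 0, 0, 0, 0, 0], [0, 0, 0, 0, 0, 0, 0]]}}

```text
time: 8.7
tcp_pos: [0.5016, 0.0425, 0.1826]
tcp_rot: [159.5, 0.0, 94.1]
ft_force: [2.9, 0.9, -2.8]
finger_gap: 0.011
```

{"method": "step_arm", "body": {"motion": [[0, 0, 0, 0, -0.0005, -0.0002, 0], [0, 0, 0, 0, 0, 0, 0], [0, 0, 0, 0, 0, 0, 0]]}}

```text
time: 9.0
tcp_pos: [0.5014, 0.0425, 0.1828]
tcp_rot: [159.5, 0.0, 94.1]
ft_force: [5.6, 0.3, -2.3]
finger_gap: 0.011
```

Contact with the near end wall, about 5 N at P0 x ≈ −123 as expected. I'll ease off slightly and lower the low end to the ledge.

{"method": "step_arm", "body": {"motion": [[0, 0, 0, 0, 0.0005, 0.0002, 0], [0, 0, 0, 0, -0.0007, 0.0019, 0], [0, 0, 0, 0, -0.0007, 0.0019, 0], [0, 0, 0, 0, -0.0007, 0.0019, 0], [0, 0, 0, 0, -0.0007, 0.0019, 0], [0, 0, 0, 0, -0.0007, 0.0019, 0], [0, 0, 0, 0, 0, 0, 0], [0, 0, 0, 0, 0, 0, 0]]}}

```text
time: 9.8
tcp_pos: [0.5017, 0.0423, 0.1725]
tcp_rot: [159.5, 0.1, 94.1]
ft_force: [6.3, -0.3, -0.3]
finger_gap: 0.0109
```

{"method": "step_arm", "body": {"motion": [[0, 0, 0, 0, -0.0004, 0.0009, 0], [0, 0, 0, 0, -0.0003, 0.0009, 0], [0, 0, 0, 0, 0, 0, 0], [0, 0, 0, 0, 0, 0, 0]]}}

```text
time: 10.2
tcp_pos: [0.5018, 0.0423, 0.1708]
tcp_rot: [159.5, 0.1, 94.1]
ft_force: [5.8, 0.6, -0.3]
finger_gap: 0.0108
```

```bash
python3 - <<'E'
from h import *
where()
E
```

```text
t 10.2 P0 [-122.7   -0.2  103.3] far [ 9.080e+01 -1.000e-01  1.831e+02] tilt 20.51 yaw 0.0 F [ 5.8  0.2 -0.3] M [ 0.1  -0.74  0.04] gap 0.0108
```

{"method": "step_arm", "body": {"motion": [[0, 0, 0, 0, 0.0005, 0.0002, 0], [0, 0, 0, 0, -0.0004, 0.0009, 0], [0, 0, 0, 0, -0.0003, 0.0009, 0], [0, 0, 0, 0, 0, 0, 0], [0, 0, 0, 0, 0, 0, 0]]}}

```text
time: 10.7
tcp_pos: [0.5018, 0.0424, 0.1683]
tcp_rot: [159.6, 0.0, 94.1]
ft_force: [6.1, -0.3, 0.5]
finger_gap: 0.0109
```

{"method": "step_arm", "body": {"motion": [[0, 0, 0, 0, -0.0003, 0.0009, 0], [0, 0, 0, 0, 0, 0, 0], [0, 0, 0, 0, 0, 0, 0]]}}

```text
time: 11.0
tcp_pos: [0.5019, 0.0424, 0.1674]
tcp_rot: [159.6, 0.0, 94.1]
ft_force: [4.9, 0.9, -0.3]
finger_gap: 0.0109
```

{"method": "step_arm", "body": {"motion": [[0, 0, 0, 0, -0.0003, 0.0009, 0], [0, 0, 0, 0, 0, 0, 0], [0, 0, 0, 0, 0, 0, 0]]}}

```text
time: 11.3
tcp_pos: [0.5022, 0.0424, 0.1671]
tcp_rot: [159.5, 0.0, 94.1]
ft_force: [5.2, -0.5, 2.0]
finger_gap: 0.0111
```

```bash
python3 - <<'E'
from h import *
where()
E
```

```text
t 11.3 P0 [-1.224e+02 -1.000e-01  9.950e+01] far [ 9.120e+01 -1.000e-01  1.793e+02] tilt 20.48 yaw 0.0 F [ 5.1 -0.9  2. ] M [ 0.   -0.53 -0.  ] gap 0.0111
```

On the ledge and against the wall. Now I'll rotate the far end down about the low corner, checking force as it goes.

{"method": "step_arm", "body": {"motion": [[0.8, 0, 0, 0, 0.0003, 0.0016, 0], [0.8, 0, 0, 0, 0.0003, 0.0016, 0], [0.8, 0, 0, 0, 0.0003, 0.0016, 0], [0.8, 0, 0, 0, 0.0003, 0.0016, 0], [0, 0, 0, 0, 0, 0, 0], [0, 0, 0, 0, 0, 0, 0]]}}

```text
time: 11.9
tcp_pos: [0.5055, 0.0426, 0.1613]
tcp_rot: [162.7, 0.0, 94.1]
ft_force: [6.8, 0.9, 2.9]
finger_gap: 0.0111
```

```bash
python3 - <<'E'
from h import *
where()
E
```

```text
t 11.9 P0 [-1.226e+02 -1.000e-01  9.930e+01] far [ 9.51e+01 -1.00e-01  1.67e+02] tilt 17.26 yaw -0.01 F [6.9 0.4 2.9] M [-0.04 -0.54  0.04] gap 0.0111
```

{"method": "step_arm", "body": {"motion": [[0.8, 0, 0, 0, 0.0004, 0.0016, 0], [0.8, 0, 0, 0, 0.0004, 0.0015, 0], [0.8, 0, 0, 0, 0.0004, 0.0016, 0], [0, 0, 0, 0, 0, 0, 0], [0, 0, 0, 0, 0, 0, 0]]}}

```text
time: 12.4
tcp_pos: [0.5078, 0.0428, 0.1568]
tcp_rot: [165.2, 0.0, 94.1]
ft_force: [5.0, -0.1, 3.4]
finger_gap: 0.0109
```

```bash
python3 - <<'E'
from h import *
where()
im=imaging.snapshot("scene")[165:300,255:415,::-1]
cv2.imwrite("pics/s2.png",cv2.resize(im,None,fx=4.4,fy=4.4,interpolation=cv2.INTER_CUBIC))
E
```

```text
t 12.4 P0 [-1.229e+02 -1.000e-01  9.920e+01] far [ 9.750e+01 -1.000e-01  1.574e+02] tilt 14.8 yaw -0.0 F [ 5.  -0.4  3.4] M [ 0.01 -0.48  0.04] gap 0.0109
```

View pics/s2.png

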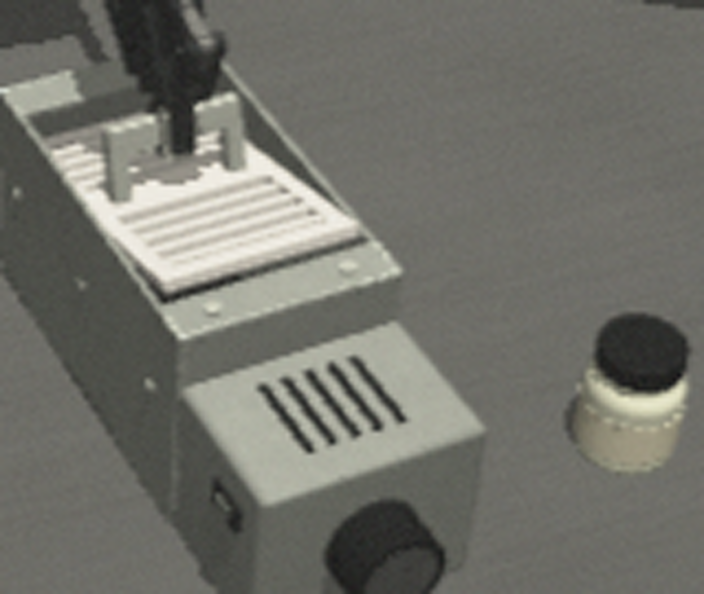

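The far end edge (165,290)–(362,235) sits between the side walls, with a dark gap before the far flange. I'll continue lowering.

{"method": "step_arm", "body": {"motion": [[0.6, 0, 0, 0, 0.0002, 0.0011, 0], [0.6, 0, 0, 0, 0.0002, 0.0011, 0], [0.6, 0, 0, 0, 0.0002, 0.0011, 0], [0, 0, 0, 0, 0, 0, 0], [0, 0, 0, 0, 0, 0, 0]]}}

```text
time: 12.95
tcp_pos: [0.5093, 0.0429, 0.1537]
tcp_rot: [167.0, 0.0, 94.1]
ft_force: [5.4, 0.0, 1.6]
finger_gap: 0.011
```

{"method": "step_arm", "body": {"motion": [[0.6, 0, 0, 0, 0.0002, 0.0011, 0], [0.6, 0, 0, 0, 0.0002, 0.0011, 0], [0.6, 0, 0, 0, 0.0002, 0.0011, 0], [0, 0, 0, 0, 0, 0, 0], [0, 0, 0, 0, 0, 0, 0]]}}

```text
time: 13.45
tcp_pos: [0.5106, 0.043, 0.1505]
tcp_rot: [168.8, 0.0, 94.1]
ft_force: [5.5, -0.3, 1.9]
finger_gap: 0.0113
```

```bash
python3 - <<'E'
from h import *
where()
E
```

```text
t 13.45 P0 [-1.236e+02 -1.000e-01  9.940e+01] far [ 1.001e+02 -1.000e-01  1.437e+02] tilt 11.21 yaw -0.01 F [ 5.4 -0.7  1.9] M [ 0.04 -0.61  0.04] gap 0.0113
```

{"method": "step_arm", "body": {"motion": [[0.6, 0, 0, 0, 0.0002, 0.0011, 0], [0.6, 0, 0, 0, 0.0002, 0.0011, 0], [0.6, 0, 0, 0, 0.0002, 0.0011, 0], [0, 0, 0, 0, 0, 0, 0], [0, 0, 0, 0, 0, 0, 0]]}}

```text
time: 13.95
tcp_pos: [0.5118, 0.0431, 0.1472]
tcp_rot: [170.6, 0.0, 94.1]
ft_force: [5.8, 0.2, 1.9]
finger_gap: 0.011
```

{"method": "step_arm", "body": {"motion": [[0.8, 0, 0, 0, 0.0003, 0.0016, 0], [0.8, 0, 0, 0, 0.0003, 0.0015, 0], [0.8, 0, 0, 0, 0.0003, 0.0016, 0], [0.8, 0, 0, 0, 0.0003, 0.0015, 0], [0, 0, 0, 0, 0, 0, 0], [0, 0, 0, 0, 0, 0, 0]]}}

```text
time: 14.55
tcp_pos: [0.5139, 0.0433, 0.1411]
tcp_rot: [173.8, 0.0, 94.1]
ft_force: [6.2, -0.5, 2.0]
finger_gap: 0.0112
```

```bash
python3 - <<'E'
from h import *
where()
E
```

```text
t 14.55 P0 [-124.3   -0.    99.4] far [102.4  -0.  124.1] tilt 6.2 yaw -0.01 F [ 6.2 -0.9  2. ] M [ 0.05 -0.75  0.03] gap 0.0112
```

{"method": "step_arm", "body": {"motion": [[0.8, 0, 0, 0, 0.0003, 0.0016, 0], [0.8, 0, 0, 0, 0.0003, 0.0015, 0], [0.8, 0, 0, 0, 0.0003, 0.0016, 0], [0.8, 0, 0, 0, 0.0003, 0.0015, 0], [0.8, 0, 0, 0, 0.0003, 0.0016, 0], [0, 0, 0, 0, 0, 0, 0], [0, 0, 0, 0, 0, 0, 0]]}}

```text
time: 15.25
tcp_pos: [0.516, 0.0434, 0.1333]
tcp_rot: [177.8, 0.0, 94.1]
ft_force: [5.8, 0.2, 0.9]
finger_gap: 0.0108
```

{"method": "step_arm", "body": {"motion": [[0.5, 0, 0, 0, 0.0002, 0.001, 0], [0.5, 0, 0, 0, 0.0002, 0.001, 0], [0, 0, 0, 0, 0, 0, 0], [0, 0, 0, 0, 0, 0, 0]]}}

```text
time: 15.65
tcp_pos: [0.5164, 0.0434, 0.1313]
tcp_rot: [178.8, 0.0, 94.1]
ft_force: [6.2, -0.1, 1.7]
finger_gap: 0.0107
```

```bash
python3 - <<'E'
from h import *
where()
E
```

```text
t 15.65 P0 [-125.    -0.    99.4] far [102.9  -0.  104.2] tilt 1.19 yaw -0.01 F [ 6.2 -0.6  1.7] M [ 0.06 -0.78  0.08] gap 0.0107
```

{"method": "step_arm", "body": {"motion": [[0.4, 0, 0, 0, 0.0002, 0.0008, 0], [0.4, 0, 0, 0, 0.0002, 0.0008, 0], [0, 0, 0, 0, 0, 0, 0], [0, 0, 0, 0, 0, 0, 0]]}}

```text
time: 16.05
tcp_pos: [0.5167, 0.0435, 0.1297]
tcp_rot: [179.6, 0.0, 94.1]
ft_force: [6.3, 1.0, 1.4]
finger_gap: 0.0109
```

{"method": "step_arm", "body": {"motion": [[0.2, 0, 0, 0, 0.0001, 0.0004, 0], [0.2, 0, 0, 0, 0.0001, 0.0004, 0], [0, 0, 0, 0, 0, 0, 0], [0, 0, 0, 0, 0, 0, 0]]}}

```text
time: 16.45
tcp_pos: [0.5167, 0.0435, 0.1295]
tcp_rot: [180.0, 0.0, 94.1]
ft_force: [3.8, 0.4, 5.6]
finger_gap: 0.0105
```

```bash
python3 - <<'E'
from h import *
where()
E
```

```text
t 16.45 P0 [-125.3    0.   100. ] far [102.7  -0.  100. ] tilt 0.01 yaw -0.01 F [3.8 0.1 5.6] M [ 0.04 -0.62  0.07] gap 0.0105
```

Flat on both ledges. I'll unload the downward press, then slide toward the fan end.

{"method": "step_arm", "body": {"motion": [[0, 0, 0, 0, 0.0004, -0.0006, 0], [0, 0, 0, 0, 0.0006, -0.0005, 0], [0, 0, 0, 0, 0.0006, 0, 0], [0, 0, 0, 0, 0, 0, 0], [0, 0, 0, 0, 0, 0, 0]]}}

```text
time: 16.95
tcp_pos: [0.5166, 0.0435, 0.1295]
tcp_rot: [-179.8, 0.0, 94.1]
ft_force: [-0.5, -1.8, 5.2]
finger_gap: 0.0108
```

{"method": "step_arm", "body": {"motion": [[0, 0, 0, 0, 0.0008, 0, 0], [0, 0, 0, 0, 0.0008, 0, 0], [0, 0, 0, 0, 0, 0, 0], [0, 0, 0, 0, 0, 0, 0]]}}

```text
time: 17.35
tcp_pos: [0.517, 0.0436, 0.1295]
tcp_rot: [-179.6, 0.0, 94.1]
ft_force: [-6.7, -1.8, 6.9]
finger_gap: 0.0111
```

```bash
python3 - <<'E'
from h import *
where()
E
```

```text
t 17.35 P0 [-1.253e+02  1.000e-01  1.008e+02] far [102.7   0.   99.1] tilt -0.41 yaw -0.01 F [-6.8 -1.3  6.9] M [-0.13  0.65  0.03] gap 0.0111
```

{"method": "step_arm", "body": {"motion": [[0, 0, 0, 0, 0, -0.0008, 0], [0, 0, 0, 0, 0, 0, 0], [0, 0, 0, 0, 0, 0, 0]]}}

```text
time: 17.65
tcp_pos: [0.5184, 0.0439, 0.1295]
tcp_rot: [-179.8, -0.0, 94.1]
ft_force: [-1.4, 0.4, -0.7]
finger_gap: 0.0108
```

{"method": "step_arm", "body": {"motion": [[0, 0, 0, 0, 0, -0.0008, 0], [0, 0, 0, 0, 0, 0, 0], [0, 0, 0, 0, 0, 0, 0]]}}

```text
time: 17.95
tcp_pos: [0.5191, 0.0439, 0.1306]
tcp_rot: [-179.9, 0.0, 94.1]
ft_force: [-0.5, 1.1, -3.9]
finger_gap: 0.0109
```

```bash
python3 - <<'E'
from h import *
where()
E
```

```text
t 17.95 P0 [-122.9    0.2  101.3] far [105.1   0.2 100.8] tilt -0.14 yaw -0.01 F [-0.4  1.1 -3.9] M [ 0.03  0.01 -0.07] gap 0.0109
```

{"method": "step_arm", "body": {"motion": [[-0.1, 0, 0, 0, 0, 0.0004, 0], [0, 0, 0, 0, 0, 0.0004, 0], [0, 0, 0, 0, 0.0008, 0, 0], [0, 0, 0, 0, 0, 0, 0], [0, 0, 0, 0, 0, 0, 0]]}}

```text
time: 18.45
tcp_pos: [0.5202, 0.0438, 0.1307]
tcp_rot: [180.0, 0.0, 94.1]
ft_force: [0.9, 0.4, -2.8]
finger_gap: 0.0109
```

{"method": "step_arm", "body": {"motion": [[0, 0, 0, 0, 0.0008, 0, 0], [0, 0, 0, 0, 0.0008, 0, 0], [0, 0, 0, 0, 0, 0, 0], [0, 0, 0, 0, 0, 0, 0]]}}

```text
time: 18.85
tcp_pos: [0.5218, 0.0439, 0.1306]
tcp_rot: [180.0, 0.0, 94.1]
ft_force: [0.1, -0.0, -4.1]
finger_gap: 0.0107
```

```bash
python3 - <<'E'
from h import *
where()
E
```

```text
t 18.85 P0 [-1.202e+02  1.000e-01  1.011e+02] far [1.078e+02 1.000e-01 1.012e+02] tilt 0.03 yaw -0.01 F [ 0.1 -0.  -4.1] M [ 0.01 -0.01 -0.03] gap 0.0107
```

{"method": "step_arm", "body": {"motion": [[0, 0, 0, 0, 0, 0.0005, 0], [0, 0, 0, 0, 0, 0.0005, 0], [0, 0, 0, 0, 0, 0, 0], [0, 0, 0, 0, 0, 0, 0]]}}

```text
time: 19.25
tcp_pos: [0.5217, 0.044, 0.1296]
tcp_rot: [180.0, 0.0, 94.1]
ft_force: [-0.1, 0.1, -3.4]
finger_gap: 0.0108
```

{"method": "step_arm", "body": {"motion": [[0, 0, 0, 0, 0, 0.0004, 0], [0, 0, 0, 0, 0, 0, 0], [0, 0, 0, 0, 0, 0, 0]]}}

```text
time: 19.55
tcp_pos: [0.5218, 0.0439, 0.1295]
tcp_rot: [180.0, 0.0, 94.1]
ft_force: [-0.7, 0.0, -2.0]
finger_gap: 0.0107
```

Lightly resting on the ledges now. Sliding toward +x.

{"method": "step_arm", "body": {"motion": [[0, 0, 0, 0, 0.0008, 0, 0], [0, 0, 0, 0, 0.0008, 0, 0], [0, 0, 0, 0, 0.0008, 0, 0], [0, 0, 0, 0, 0, 0, 0]]}}

```text
time: 19.95
tcp_pos: [0.5242, 0.0441, 0.1295]
tcp_rot: [180.0, 0.0, 94.1]
ft_force: [-1.9, -0.2, 0.1]
finger_gap: 0.0109
```

{"method": "step_arm", "body": {"motion": [[0, 0, 0, 0, 0.0008, 0, 0], [0, 0, 0, 0, 0.0008, 0, 0], [0, 0, 0, 0, 0, 0, 0]]}}

```text
time: 20.25
tcp_pos: [0.5258, 0.0442, 0.1295]
tcp_rot: [180.0, 0.0, 94.1]
ft_force: [-3.3, -0.0, 2.0]
finger_gap: 0.0109
```

{"method": "step_arm", "body": {"motion": [[0, 0, 0, 0, 0.0008, 0, 0], [0, 0, 0, 0, 0.0008, 0, 0], [0, 0, 0, 0, 0, 0, 0]]}}

```text
time: 20.55
tcp_pos: [0.5274, 0.0443, 0.1295]
tcp_rot: [180.0, 0.0, 94.1]
ft_force: [-3.5, -0.6, 3.2]
finger_gap: 0.0108
```

{"method": "step_arm", "body": {"motion": [[0, 0, 0, 0, 0.0008, -0.0003, 0], [0, 0, 0, 0, 0.0008, -0.0002, 0], [0, 0, 0, 0, 0, 0, 0]]}}

```text
time: 20.85
tcp_pos: [0.5292, 0.0445, 0.1295]
tcp_rot: [180.0, 0.0, 94.1]
ft_force: [-2.4, -1.1, 0.8]
finger_gap: 0.0111
```

{"method": "step_arm", "body": {"motion": [[0, 0, 0, 0, 0.0008, -0.0001, 0], [0, 0, 0, 0, 0.0008, 0, 0], [0, 0, 0, 0, 0, 0, 0]]}}

```text
time: 21.15
tcp_pos: [0.5308, 0.0446, 0.1295]
tcp_rot: [180.0, 0.0, 94.1]
ft_force: [-1.4, 0.8, -2.4]
finger_gap: 0.0106
```

{"method": "step_arm", "body": {"motion": [[0, 0, 0, 0, 0.0008, 0, 0], [0, 0, 0, 0, 0.0008, 0, 0], [0, 0, 0, 0, 0, 0, 0]]}}

```text
time: 21.45
tcp_pos: [0.5323, 0.0447, 0.1295]
tcp_rot: [180.0, 0.0, 94.1]
ft_force: [0.3, 0.5, -2.5]
finger_gap: 0.0109
```

{"method": "step_arm", "body": {"motion": [[0, 0, 0, 0, 0.0008, 0, 0], [0, 0, 0, 0, 0.0008, 0, 0], [0, 0, 0, 0, 0, 0, 0]]}}

```text
time: 21.75
tcp_pos: [0.5332, 0.0447, 0.1296]
tcp_rot: [-179.9, 0.0, 94.1]
ft_force: [-2.8, -0.5, -2.8]
finger_gap: 0.0109
```

{"method": "step_arm", "body": {"motion": [[0, 0, 0, 0, 0.0008, 0, 0], [0, 0, 0, 0, 0.0008, 0, 0], [0, 0, 0, 0, 0, 0, 0]]}}

```text
time: 22.05
tcp_pos: [0.5332, 0.0447, 0.1297]
tcp_rot: [-179.7, 0.0, 94.1]
ft_force: [-7.9, -1.3, -0.3]
finger_gap: 0.0107
```

Stop bar felt: motion halted at x = 0.533, 16.5 mm from the wall, with force rising to 8 N. I'll relax the push, seat it gently and release.

{"method": "step_arm", "body": {"motion": [[0, 0, 0, 0, -0.0006, 0.0002, 0], [0, 0, 0, 0, -0.0004, 0.0003, 0], [0, 0, 0, 0, 0, 0, 0], [0, 0, 0, 0, 0, 0, 0]]}}

```text
time: 22.45
tcp_pos: [0.5332, 0.0446, 0.1295]
tcp_rot: [-179.9, 0.0, 94.1]
ft_force: [-5.0, -0.7, -0.4]
finger_gap: 0.0111
```

```bash
python3 - <<'E'
from h import *
where()
E
```

```text
t 22.45 P0 [-1.089e+02 -1.000e-01  1.003e+02] far [ 1.191e+02 -1.000e-01  9.980e+01] tilt -0.12 yaw -0.01 F [-5.1 -0.3 -0.4] M [-0.15  0.81  0.05] gap 0.0111
```

{"method": "step_arm", "body": {"motion": [[0, 0, 0, 0, -0.0004, 0.0003, 0], [0, 0, 0, 0, 0, 0, 0], [0, 0, 0, 0, 0, 0, 10], [0, 0, 0, 0, 0, 0, 20], [0, 0, 0, 0, 0, 0, 35], [0, 0, 0, 0, 0, 0, 50], [0, 0, 0, 0, 0, 0, 60], [0, 0, 0, 0, 0, 0, 60], [0, 0, 0, 0, 0, 0, 60]], "grip_force": 20}}

```text
time: 23.35
tcp_pos: [0.5341, 0.0448, 0.1291]
tcp_rot: [180.0, 0.0, 94.1]
ft_force: [-0.0, -0.6, -0.1]
finger_gap: 0.0512
```

```bash
python3 - <<'E'
from h import *
where(); p=pose(); im=imaging.snapshot("wrist")[:,:,::-1]
cv2.imwrite("pics/w3.png",cv2.resize(im,(800,600),interpolation=cv2.INTER_CUBIC))
Rt=R.from_euler("xyz",p[1],degrees=True)
q=np.array([.5332,.0446,.1295]) # TCP when bearing
for y in(-.006,.006):print("strap",y,(proj("wrist",q+Rt.apply([.046,y,-.0285]),p)[0]*1.4286).round())
E
```

```text
t 23.35 P0 [-1.079e+02  1.000e-01  9.950e+01] far [1.201e+02 1.000e-01 9.970e+01] tilt 0.05 yaw -0.01 F [-0.1 -0.6 -0.1] M [-0.04 -0.01 -0.01] gap 0.0512
strap -0.006 [369. 266.]
strap 0.006 [417. 266.]
```

View pics/w3.png

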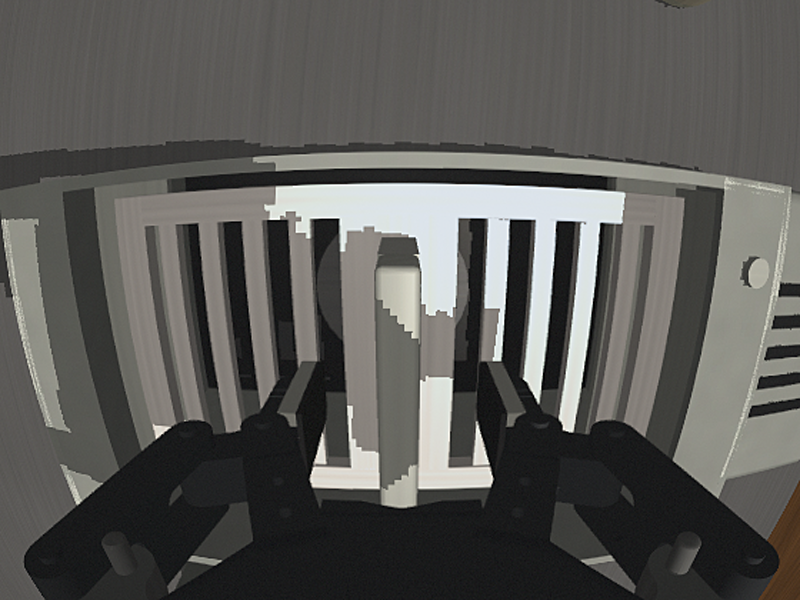

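Released, with the handle free between the pads. The strap centre has moved −1.2 mm relative to the tool while the tool sprang +0.9 mm. So the grille is within about 0.3 mm of where it bore on the stop. I'll confirm with a light nudge using the back finger.

{"method": "step_arm", "body": {"motion": [[0, 0, 0, 0, 0, 0, 30], [0, 0, 0, 0, 0, 0, 30], [0, 0, 0, 0, 0, 0, 30], [0, 0, 0, 0, 0, 0, 30], [0, 0, 0, 0, 0.001, 0, 30], [0, 0, 0, 0, 0.001, 0, 30], [0, 0, 0, 0, 0.001, 0, 30], [0, 0, 0, 0, 0, 0, 30], [0, 0, 0, 0, 0, 0, 30]]}}

```text
time: 24.3
tcp_pos: [0.5369, 0.0451, 0.129]
tcp_rot: [180.0, 0.0, 94.1]
ft_force: [-0.1, 0.4, 0.0]
finger_gap: 0.0252
```

{"method": "step_arm", "body": {"motion": [[0, 0, 0, 0, 0.0007, 0, 30], [0, 0, 0, 0, 0, 0, 30], [0, 0, 0, 0, 0, 0, 30]]}}

```text
time: 24.6
tcp_pos: [0.5376, 0.0451, 0.1291]
tcp_rot: [180.0, 0.0, 94.1]
ft_force: [-0.4, 0.6, -0.4]
finger_gap: 0.0255
```

{"method": "step_arm", "body": {"motion": [[0, 0, 0, 0, 0.0007, 0, 30], [0, 0, 0, 0, 0, 0, 30], [0, 0, 0, 0, 0, 0, 30]]}}

```text
time: 24.9
tcp_pos: [0.5383, 0.0452, 0.129]
tcp_rot: [180.0, 0.0, 94.1]
ft_force: [-0.5, 0.3, -0.1]
finger_gap: 0.0254
```

{"method": "step_arm", "body": {"motion": [[0, 0, 0, 0, 0.0007, 0, 30], [0, 0, 0, 0, 0, 0, 30], [0, 0, 0, 0, 0, 0, 30]]}}

```text
time: 25.2
tcp_pos: [0.539, 0.0452, 0.1291]
tcp_rot: [180.0, 0.0, 94.1]
ft_force: [-0.1, 0.1, 0.8]
finger_gap: 0.0254
```

{"method": "step_arm", "body": {"motion": [[0, 0, 0, 0, 0.0007, 0, 30], [0, 0, 0, 0, 0, 0, 30], [0, 0, 0, 0, 0, 0, 30]]}}

```text
time: 25.5
tcp_pos: [0.5397, 0.0453, 0.1291]
tcp_rot: [180.0, 0.0, 94.1]
ft_force: [-0.2, -0.8, -0.9]
finger_gap: 0.0257
```

{"method": "step_arm", "body": {"motion": [[0, 0, 0, 0, 0.0005, 0, 30], [0, 0, 0, 0, 0, 0, 30], [0, 0, 0, 0, 0, 0, 30]]}}

```text
time: 25.8
tcp_pos: [0.54, 0.0453, 0.1291]
tcp_rot: [-180.0, 0.0, 94.1]
ft_force: [-2.1, 0.2, 0.4]
finger_gap: 0.0258
```

{"method": "step_arm", "body": {"motion": [[0, 0, 0, 0, 0.0005, 0, 30], [0, 0, 0, 0, 0, 0, 30], [0, 0, 0, 0, 0, 0, 30]]}}

```text
time: 26.1
tcp_pos: [0.54, 0.0453, 0.129]
tcp_rot: [-179.9, 0.0, 94.1]
ft_force: [-4.5, -0.3, 2.4]
finger_gap: 0.0256
```

{"method": "step_arm", "body": {"motion": [[0, 0, 0, 0, 0.0004, 0, 30], [0, 0, 0, 0, 0, 0, 30], [0, 0, 0, 0, 0, 0, 30]]}}

```text
time: 26.4
tcp_pos: [0.54, 0.0453, 0.129]
tcp_rot: [-179.9, 0.0, 94.1]
ft_force: [-6.2, -0.0, 3.9]
finger_gap: 0.0257
```

It resists firmly (6 N, no motion), so it is bearing on the stop. Backing off, opening and lifting clear.

{"method": "step_arm", "body": {"motion": [[0, 0, 0, 0, -0.0015, 0, 30], [0, 0, 0, 0, -0.002, 0, 30], [0, 0, 0, 0, -0.002, 0, 40], [0, 0, 0, 0, -0.002, 0, 50], [0, 0, 0, 0, 0, 0, 60], [0, 0, 0, 0, 0, -0.005, 60], [0, 0, 0, 0, 0, -0.015, 60], [0, 0, 0, 0, 0, -0.03, 60], [0, 0, 0, 0, 0, -0.04, 60], [0, 0, 0, 0, 0, -0.04, 60], [0, 0, 0, 0, 0, -0.02, 60], [0, 0, 0, 0, 0, 0, 60]]}}

```text
time: 27.6
tcp_pos: [0.5354, 0.0448, 0.2854]
tcp_rot: [179.3, 0.1, 94.1]
ft_force: [0.3, 0.5, 0.5]
finger_gap: 0.0513
```

```bash
python3 - <<'E'
from h import *
s=telemetry.sense();print(s["tcp_pos"],s["ft_force"])
a=imaging.snapshot("wrist")[:,:,::-1]; b=imaging.snapshot("scene")[150:330,140:420,::-1]
cv2.imwrite("pics/f1.png",np.vstack([cv2.resize(a,(440,330)),cv2.resize(b,(440,270),interpolation=cv2.INTER_CUBIC)]))
E
```

```text
[0.53541155 0.0448387  0.28537386] [0.34786486 0.53025067 0.46809924]
```

View pics/f1.png

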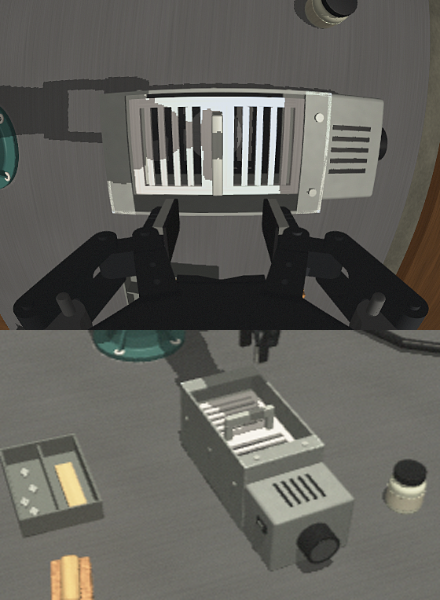

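The pictures show the grille flat inside the box, its far end under the fan-side flange (wrist view, about (303,145)). The arm is clear and the tray, jar and sander are undisturbed.

```bash
python3 -c "
from cell import job; print(job.hand_in())"
```

```text
the job is handed in; nothing more can be done
None
```

The grille is refitted and the job is handed in at about 28 s of robot time; no verdict was reported.

- **What I did:** I took the grille by its handle and tipped it about 20°. I tucked the low end under the near flange until it touched the end wall (about 6 N) and rested it on the ledge. I then rotated the far end down past the far flange with no sign of touching it. With the grille flat on both ledges I slid it 16.5 mm until it met the stop bar, then let go.
- **Forces:** The wrist force stayed below about 10 N at every reading. The first push on the stop peaked at about 8 N. At the start of the slide the grille stuck on the ledges. I lifted it about 1 mm and moved it roughly 3 mm like that before setting it down again.
- **Last checks:**
  - After letting go, I nudged the handle with one finger: about 6 N and it did not move, so it is bearing on the stop.
  - With the arm clear, the pictures show the grille flat under the fan-side flange. The tray, jar and sander look where they were, judged by eye.
- **Disagreement:** The wrist camera read about 2 mm to one side of the fixed cameras. It read the gripped handle off by the same amount, so I treated this as camera bias and relied on touch for the fit.

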